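Wind the tea light up on the display riser

TASK

Slide the coaster, with its tea light riding on it, along the riser's deck (keep it flat on the deck, do not pick it up) until it drops flat into the pocket of the lowered tray. Then take the crank by its free-spinning grip and wind it clockwise in one steady go, no faster than a turn a second and without letting go on the way, until the tray is fully up; then let go. The tea light must stay standing on the coaster, and the sauce bottles, drinks can and salt shaker standing around are to stay where they are.

Things in the scene. Friction and masses are not known exactly. Their poses are not given: they have to be found in the camera images.
- riser: Dark steel cranked display riser, fixed; origin on the table under it. Its x points away from the robot (yaw within 0.12), y left. From right to left: loading deck (y -180..-2 mm), aluminium lifting tray (y 0..118), foot 20 mm high with the crank gearbox (y 118..236). It spans x -70..75 mm.
- deck (a point): Point on top of the loading deck, a light wood board, at riser (0, -90, 40) mm; axes as the riser's. The deck spans riser x -60..75, y -180..-2 mm, its top 40 mm above the table. A dark rail (riser x -70..-60) runs along its near edge, 12 mm higher than the deck. The far side and right end are open.
- pocket (a point): Centre of the tray's pocket floor, moves with the tray; axes as the riser's; at riser (-10, 58, 36) mm when down. Pocket 101 (x) x 100 mm (y), 3.5 mm deep. Right lip (8 mm wide) and far shelf (35 mm) lie 0.5 mm below the deck; near side (x -51) has a rail, left end (y +50) a stop, both 18 mm above the floor. A coaster slid left along the deck's rail runs over the lip to the stop and drops in.
- tray (a joint): Height of the tray above its lowest place (m), 0 to 0.045; at 0 at the start. Driven only by the crank, 18 mm a turn; stays where it is left.
- crank (a joint): Angle of the crank (rad): 0 at the start, grows clockwise seen from above, up to the stop at 15.71 (two and a half turns), where the tray is fully up. Turning it takes about 0.1 N m (2 N at the grip); it stays where it is left.
- gearbox: Red round gearbox, 100 mm across, its axis upright at riser (20, 180) mm; origin on that axis 20 mm above the table, gearbox top 90 mm above the table. The crank turns about this axis. Its yaw varies freely; the crank points along its x axis at the start.
- grip_mid (a point): Middle of the crank's black upright grip, a free-spinning knob 26 mm in diameter and 46 mm tall, 50 mm from the crank's axis. The point lies 130 mm above the table; the grip spans 104 to 150 mm above the table; the flat steel crank arm lies below it (94 to 102 mm).
- coaster: Square green coaster, 94 x 94 x 9 mm, about 60 g; origin at the centre of its underside, z up, x and y along its sides. Lies loose on the deck, up to 0.4 rad askew; may stick out a little past the deck's far side or right end.
- tealight: Tea light in a metal cup, 38 mm across, 17 mm tall, standing loose on the coaster within 10 mm of its middle; origin at the centre of its underside.
- salt_shaker: Bystander, loose: glass salt shaker, 44 mm across, 90 mm tall; origin at the centre of its underside.
- chilli_sauce: Bystander, loose: red sauce bottle with a gold cap, 45 mm across, 193 mm tall; origin at the centre of its underside.
- brown_sauce: Bystander, loose: dark-labelled sauce bottle with a gold cap, 58 mm across, 207 mm tall; origin at the centre of its underside.
- soda_can: Bystander, loose: orange drinks can, 53 mm across, 134 mm tall; origin at the centre of its underside.

How it is judged:
By the outcome, as a careful person would: the job done as asked, in the order asked, and still so for the second after the job is handed in, with the robot touching nothing.
It also fails if it takes over 72 s, if anything falls off the work surface, if the arm or the gripper's body presses on something with over 40 N, if the wrist force passes 120 N, or if a joint passes its speed limit or range.

ROBOT

A 7-joint arm with a two-finger parallel gripper is mounted at the origin on the work surface; the furniture and walls round the work are solid. World frame = base frame: x ahead of the robot, y to its left, z up, the work surface at z = 0. Lengths are in m, angles in degrees, forces in N, time in s.
With the tool pointing down it reaches from about 0.425 to 0.875 m from the base axis. Payload 4.7 kg.
Tool frame: the origin (TCP) lies between the finger pads; the fingertips stand 17 mm ahead of it and the grasp point (between the pads) lies 2 mm behind it; z points along the fingers, y is the line along which they close (so a half turn about z gives the same grasp; the last joint's range is limited). The gripper opens to 87 mm and grips with 3 to 60 N. Pads are 19 mm wide; open, the fingers measure 117 mm over their backs; the gripper's body (75 mm by 190 mm) begins 51 mm behind the grasp point.
Start: joints at [-63.192, 18.392, -4.016, 83.108, 1.295, 78.541, -3.26], TCP at [0.285, 0.584, 0.24] pointing down, gripper open.
Joint ranges: [-163.93, 163.93], [-17.29, 119.83], [-79.2, 71.16], [3.27, 140.29], [-89.18, 269.18], [5.43, 117.66], [-154.24, 154.24]. Speed limits (degrees/s): [147.25, 147.25, 180, 180, 180, 180, 180].

INTERFACE

Orientations are given as [roll, pitch, yaw] about the fixed x, y, z axes, in that order (R = Rz(yaw) Ry(pitch) Rx(roll)).
In Python, from cell import env, cams gives the robot as it stands.
- The arm moves only by the shell command python3 -m pendant 'ROWS' [FORCE]. ROWS is JSON, a list of rows, each an object of numbers: "tx", "ty", "tz": the shift along the tool's x, y, z each as a share of 0.05 m, from -1 to 1; "spin": the turn about the tool's z as a share of 4 degrees, from -1 to 1; "claw": the closure, from 0 (fully open) to 1 (shut). A call has 1 to 10 rows; each row shifts and turns the commanded pose from where the row before left it, along the tool's axes as they then stand; what a row does not reach is not made up. A row lasts 1/8 s, in which the tool goes at most 62.5 mm and 10.7 degrees, less where a joint would pass 70% of its speed; a pose out of reach is approached as far as the arm can. A call with a number of a shift or a turn outside -1 to 1 is refused whole. A call with a gripper value outside its range is refused whole. The fingers move at their own pace and stop on an object; FORCE is the grip in N (left out, the last holds). Time passes only in rows, so rows that do not move let the fingers close. It gives the time, the measured TCP pose, the force, the opening and the grip force at its end, in the units of the state.
- env.get_obs(): the state, without advancing time (a new reading comes with each control period).
- cams.read_camera(name): name is "side" or "top" or "wrist"; returns the picture (480x640x3 uint8, red, green, blue); there is no depth.
- cams.camera_info(name): a dict with "fx", "fy", "cx", "cy" (pixels), "k1" (the pictures are not rectified: a ray, as slopes to the right and down, at radius r is drawn at 1 + k1 r^2 times it, then the intrinsics apply), "rvec" (rotation vector, rad) and "tvec" (3), from world to camera coordinates, as OpenCV has them. Camera axes: x right, y down, z forward; pixel columns grow to the right and rows downward; lengths in m; the calibration is good to about 2 mm. A picture is of the moment at which its call begins: read the wrist's pose just before it. camera_info takes no time and is no camera call; for the wrist camera it gives the pose at the moment of the call.
- env.sign_off(): hands the job in; it is judged then, once.
The state is a dict: "time_s": time; "qpos": joint angles; "joint_velocities": joint speeds; "effort": joint torques, N m; "tool_pos": TCP position; "tool_rot": TCP orientation; "force": force on the tool from outside, world axes, zero at the start; "wrist_torque": the same for the moment, N m; "grip_width": finger opening in m; "grasp_force": force on a finger pad.
Only numpy, scipy, OpenCV 4.12 (cv2) and the standard library are available. Lean on these libraries where they do the work, as an engineer would, in place of code of your own. Each camera call takes 0.05 s, during which the arm holds its last target. There are 200 camera calls.

## Working session

There is one attempt and no reset: what is moved stays moved. The work goes in short steps, Python scripts to look and compute and a shell command to move; the robot and the scene stay as the last step left them, time stands still between calls to the robot, and variables do not carry over. Pictures are saved under pics/ and viewed, at most 14 in all, crops included, and the job is handed in when it is done.

```bash
mkdir -p pics; ls; python3 - <<'E'
from cell import env,cams
import cv2
for n in("top","side"):
    cv2.imwrite(f"pics/{n}0.png",cams.read_camera(n)[:,:,::-1]); print(n,cams.camera_info(n))
o=env.get_obs();print(o)
E
```

```text
pics
top {'fx': 538.0184904733148, 'fy': 538.0184904733148, 'cx': 318.80995580587916, 'cy': 238.0009774969093, 'k1': 0.022234497016558042, 'rvec': array([ 2.16003489, -2.15049558,  0.10951457]), 'tvec': array([-0.01380251,  0.44488788,  1.19370445])}
side {'fx': 608.7623912815976, 'fy': 608.7623912815976, 'cx': 317.084880953086, 'cy': 246.473188737651, 'k1': 0.04216124027432715, 'rvec': array([ 1.09799942,  2.49939685, -0.88093343]), 'tvec': array([ 0.31040085, -0.16757674,  1.81942151])}
{'time_s': 0.1, 'qpos': array([-63.1893717 ,  18.43340763,  -4.01522298,  83.16709705,
         1.29530706,  78.54173542,  -3.25888503]), 'joint_velocities': array([-0.0295984 , -0.06425959,  0.05487487, -0.11007622, -0.01545165,
       -0.06267926,  0.02669362]), 'effort': array([-3.92668971e-04, -4.92568231e+01, -4.05879216e-01, -3.13404679e+01,
       -6.41278666e-02,  3.94790818e-02,  5.83521114e-05]), 'tool_pos': array([0.28481346, 0.58376136, 0.23859389]), 'tool_rot': array([-1.79903007e+02,  5.88464982e-03,  1.53999837e+02]), 'force': array([ 0.08248689,  0.24243051, -0.58975283]), 'wrist_torque': array([-0.04781427,  0.02123153,  0.02201636]), 'grasp_force': 0.0, 'grip_width': 0.08643694720213516}
```

View pics/top0.png

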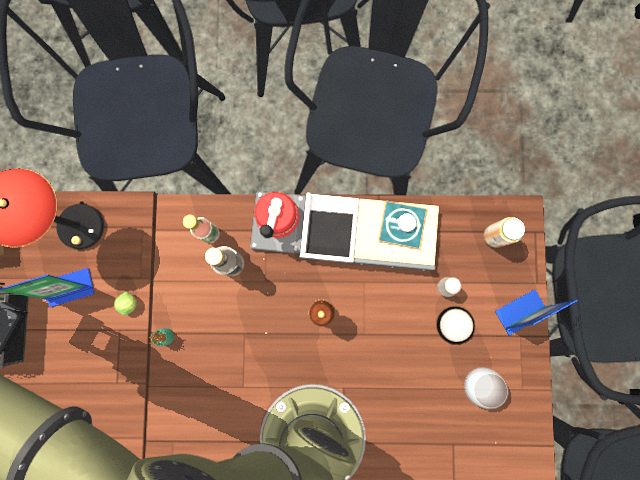

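View pics/side0.png

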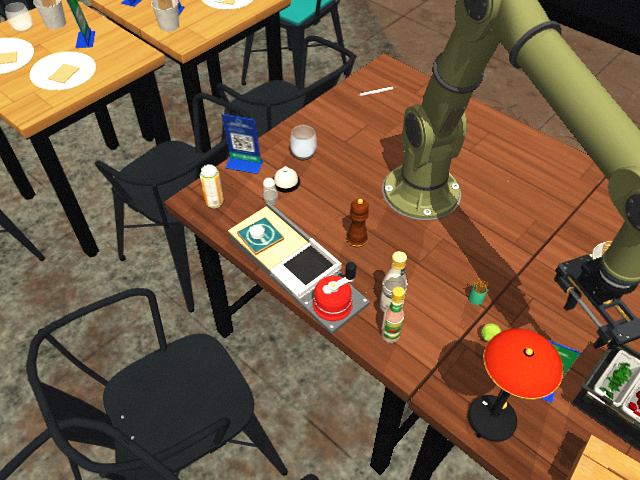

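The top view shows the riser running from (253,195) to (440,268). The coaster is at about (403,224), the tea light at (407,222), the crank grip at (267,231), the bottles at (200,228) and (225,262), the salt shaker at (450,288) and the can at (505,232). The side view agrees with this.

```bash
cat > h.py <<'E'
import numpy as np,cv2
from cell import env,cams
def cam(n):
    c=cams.camera_info(n);K=np.array([[c['fx'],0,c['cx']],[0,c['fy'],c['cy']],[0,0,1.]])
    return K,np.array([c['k1'],0,0,0,0.]),np.array(c['rvec'],float),np.array(c['tvec'],float)
def px2w(C,uv,z):
    K,d,r,t=C;p=cv2.undistortPoints(np.array([[uv]],float),K,d)[0,0]
    R=cv2.Rodrigues(r)[0];o=-R.T@t;v=R.T@np.array([*p,1.]);return o+v*(z-o[2])/v[2]
def w2px(C,P):
    K,d,r,t=C;return cv2.projectPoints(np.array(P,float).reshape(-1,3),r,t,K,d)[0].reshape(-1,2)
E
python3 - <<'E'
import cv2
i=cv2.imread("pics/top0.png")[185:285,185:465]
cv2.imwrite("pics/topc.png",cv2.resize(i,(784,280),interpolation=cv2.INTER_CUBIC))
E
```

```text
(no output)
```

View pics/topc.png

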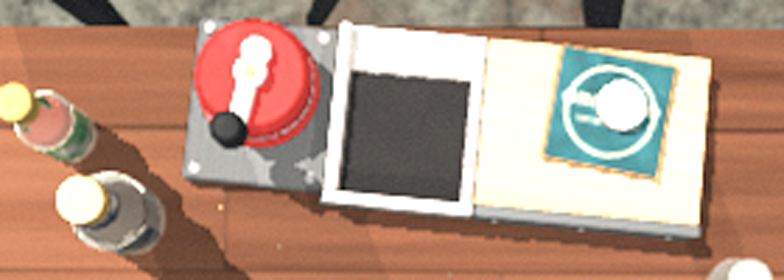

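```bash
cat > m.py <<'E'
from h import *
from scipy.optimize import least_squares
C=cam("top");U=lambda u,v:(185+(u+.5)/2.8-.5,185+(v+.5)/2.8-.5)
obs=[((711,58),(75,-180,40)),((488,38),(75,-2,40)),((352,72),(40.5,108,36)),((470,82),(40.5,8,36)),((463,202),(-60.5,8,36))]
def T(p,P):
    c,s=np.cos(p[2]),np.sin(p[2]);P=np.array(P,float)/1000;return np.array([p[0]+c*P[0]-s*P[1],p[1]+s*P[0]+c*P[1],P[2]])
f=lambda p:np.concatenate([w2px(C,T(p,P))[0]-U(*u) for u,P in obs])
s=least_squares(f,[.6,0,0]);p=s.x;print("riser",p,np.degrees(p[2]),s.fun.round(1))
inv=lambda w:(np.array([[np.cos(p[2]),np.sin(p[2])],[-np.sin(p[2]),np.cos(p[2])]])@(w[:2]-p[:2])*1000).round(1)
c=[px2w(C,U(*u),.049) for u in((565,47),(678,68),(657,180),(545,157))]
m=np.mean(c,0);print("coaster",m,inv(m),[inv(q) for q in c],[np.linalg.norm(c[i]-c[i-1]) for i in range(4)],np.degrees(np.arctan2(*(c[0]-c[3])[[1,0]])))
for n,u,z in(("tea",(622,105),.066),("grip",(230,129),.15),("brown",(80,200),.207),("chili",(15,102),.193)):
    w=px2w(C,U(*u),z);print(n,w,inv(w))
for n,u,z in (("salt",(453,285),.09),("can",(514,226),.134)):
    w=px2w(C,u,z);print(n,w,inv(w))
print("axis",T(p,(20,180,90)), "pocket",T(p,(-10,58,36)))
E
python3 m.py
```

```text
riser [ 0.45871115 -0.09471055 -0.08199317] -4.697862736374409 [-0.2 -0.3  0.3  0.3 -1.  -0.6  1.  -0.5 -0.1  1.1]
coaster [ 0.47211987 -0.19908622  0.049     ] [  21.9 -102.9] [array([ 71.7, -62.6]), array([  62.3, -153.2]), array([ -28.5, -142.5]), array([-17.8, -53.3])] [np.float64(0.08996433548899557), np.float64(0.09110036626024254), np.float64(0.09140182838452612), np.float64(0.08986973905966088)] -10.635026621534687
tea [ 0.47587662 -0.20517096  0.066     ] [  26.2 -108.7]
grip [0.44501461 0.09248031 0.15      ] [-29.  185.4]
brown [0.38811194 0.1883904  0.207     ] [-93.5 276.4]
chili [0.45801455 0.23891465 0.193     ] [-28.  332.4]
salt [ 0.33848657 -0.2969726   0.09      ] [-103.3 -211.4]
can [ 0.45862167 -0.41394435  0.134     ] [  26.1 -318.2]
axis [0.4933862  0.08304671 0.09      ] pocket [ 0.45349502 -0.03608639  0.036     ]
```

```bash
cat > g.py <<'E'
import sys;from h import *
p=np.array([.4587,-.0947,-.0820])
def T(X,Y):
    c,s=np.cos(p[2]),np.sin(p[2]);return np.array([p[0]+c*X-s*Y,p[1]+s*X+c*Y])
def inv(w):
    c,s=np.cos(p[2]),np.sin(p[2]);d=np.array(w[:2])-p[:2];return np.array([c*d[0]+s*d[1],-s*d[0]+c*d[1]])
def go(X,Y,z,yaw=None):  # riser X,Y (m), TCP z
    o=env.get_obs();w=np.array([*T(X,Y),z]);y=np.radians(o['tool_rot'][2])
    d=(w-o['tool_pos'])/.05;print("at riser",inv(o['tool_pos']).round(4),"z",o['tool_pos'][2].round(4),"rot",o['tool_rot'].round(1),"t",o['time_s'],"F",o['force'].round(1))
    def sh(y):return np.array([d[0]*np.cos(y)+d[1]*np.sin(y),d[0]*np.sin(y)-d[1]*np.cos(y),-d[2]]).round(2)
    print("shares now",sh(y))
    if yaw is not None: print("spin shares",((np.degrees(y)-yaw+180)%360-180)/4,"after spin",sh(np.radians(yaw)))
if __name__=="__main__": go(*map(float,sys.argv[1:]))
E
python3 g.py .095 -.103 .30 175.3
```

```text
at riser [-0.2289  0.6619] z 0.2386 rot [-179.9    0.   154. ] t 0.1 F [ 0.1  0.2 -0.6]
shares now [-11.59 -11.9   -1.23]
spin shares -5.325040856539793 after spin [ -6.48 -15.3   -1.23]
```

```bash
python3 -m pendant '[{"tz":-0.6,"claw":0.45},{"tx":-0.3,"ty":-0.3,"tz":-0.6},{"tx":-0.6,"ty":-0.6},{"tx":-0.6,"ty":-0.6},{"tx":-0.6,"ty":-0.6},{"tx":-0.6,"ty":-0.6},{"tx":-0.6,"ty":-0.6},{"tx":-0.6,"ty":-0.6},{"tx":-0.6,"ty":-0.6},{"tx":-0.6,"ty":-0.6}]' && python3 -m pendant '[{"tx":-0.6,"ty":-0.6},{"tx":-0.6,"ty":-0.6},{"tx":-0.6,"ty":-0.6},{"tx":-0.6,"ty":-0.6},{"tx":-0.6,"ty":-0.6},{"tx":-0.6,"ty":-0.6},{"tx":-0.6,"ty":-0.6},{"tx":-0.6,"ty":-0.6},{"tx":-0.6,"ty":-0.7},{"tx":-0.5,"ty":-0.7}]' && python3 -m pendant '[{"tx":-0.3,"ty":-0.4,"spin":0},{"spin":-1},{"spin":-1},{"spin":-1},{"spin":-1},{"spin":-1},{"spin":-0.33},{}]'; python3 g.py .095 -.103 .15 175.3
```

```text
at riser [-0.2289  0.6619] z 0.2386 rot [-179.9    0.   154. ] t 0.1 F [ 0.1  0.2 -0.6]
shares now [-11.59 -11.9    1.77]
spin shares -5.325040856539793 after spin [ -6.48 -15.3    1.77]invalid input at $[0]: expected keys tx, ty, tz, spin, claw
```

```bash
python3 -m pendant '[{"tx":0,"ty":0,"tz":-0.6,"spin":0,"claw":0.45},{"tx":-0.3,"ty":-0.3,"tz":-0.6,"spin":0,"claw":0.45},{"tx":-0.6,"ty":-0.6,"tz":0,"spin":0,"claw":0.45},{"tx":-0.6,"ty":-0.6,"tz":0,"spin":0,"claw":0.45},{"tx":-0.6,"ty":-0.6,"tz":0,"spin":0,"claw":0.45},{"tx":-0.6,"ty":-0.6,"tz":0,"spin":0,"claw":0.45},{"tx":-0.6,"ty":-0.6,"tz":0,"spin":0,"claw":0.45},{"tx":-0.6,"ty":-0.6,"tz":0,"spin":0,"claw":0.45},{"tx":-0.6,"ty":-0.6,"tz":0,"spin":0,"claw":0.45},{"tx":-0.6,"ty":-0.6,"tz":0,"spin":0,"claw":0.45}]' && python3 -m pendant '[{"tx":-0.6,"ty":-0.6,"tz":0,"spin":0,"claw":0.45},{"tx":-0.6,"ty":-0.6,"tz":0,"spin":0,"claw":0.45},{"tx":-0.6,"ty":-0.6,"tz":0,"spin":0,"claw":0.45},{"tx":-0.6,"ty":-0.6,"tz":0,"spin":0,"claw":0.45},{"tx":-0.6,"ty":-0.6,"tz":0,"spin":0,"claw":0.45},{"tx":-0.6,"ty":-0.6,"tz":0,"spin":0,"claw":0.45},{"tx":-0.6,"ty":-0.6,"tz":0,"spin":0,"claw":0.45},{"tx":-0.6,"ty":-0.6,"tz":0,"spin":0,"claw":0.45},{"tx":-0.6,"ty":-0.7,"tz":0,"spin":0,"claw":0.45},{"tx":-0.5,"ty":-0.7,"tz":0,"spin":0,"claw":0.45}]' && python3 -m pendant '[{"tx":-0.3,"ty":-0.4,"tz":0,"spin":0,"claw":0.45},{"tx":0,"ty":0,"tz":0,"spin":-1,"claw":0.45},{"tx":0,"ty":0,"tz":0,"spin":-1,"claw":0.45},{"tx":0,"ty":0,"tz":0,"spin":-1,"claw":0.45},{"tx":0,"ty":0,"tz":0,"spin":-1,"claw":0.45},{"tx":0,"ty":0,"tz":0,"spin":-1,"claw":0.45},{"tx":0,"ty":0,"tz":0,"spin":-0.33,"claw":0.45},{"tx":0,"ty":0,"tz":0,"spin":0,"claw":0.45}]'; python3 g.py .095 -.103 .15 175.3; python3 - <<'E'
from h import *
im=cams.read_camera("wrist");cv2.imwrite("pics/w1.png",im[:,:,::-1]);print(cams.camera_info("wrist"),env.get_obs()['grip_width'])
E
```

```text
time_s: 1.35
tool_pos: [0.4025, 0.2417, 0.2992]
tool_rot: [-180.0, -0.0, 154.0]
force: [0.1, -0.2, 0.0]
grip_width: 0.0479
grasp_force: 0.0
time_s: 2.6
tool_pos: [0.5317, -0.166, 0.2992]
tool_rot: [-180.0, -0.0, 154.0]
force: [1.0, -0.7, -0.1]
grip_width: 0.0477
grasp_force: 0.0
time_s: 3.6
tool_pos: [0.5362, -0.1892, 0.2994]
tool_rot: [180.0, -0.0, 175.3]
force: [0.4, -0.0, 0.3]
grip_width: 0.0479
grasp_force: 0.0
at riser [ 0.085  -0.0879] z 0.2994 rot [180.   -0.  175.3] t 3.6 F [ 0.4 -0.   0.3]
shares now [-0.2  -0.3   2.99]
spin shares -0.006052897341270125 after spin [-0.2  -0.3   2.99]
{'fx': 402.5264410707456, 'fy': 402.5264410707456, 'cx': 324.6217612885642, 'cy': 240.22146966353847, 'k1': -0.09224392005550655, 'rvec': array([-2.13787147, -1.96768574, -0.29863335]), 'tvec': array([ 0.14512567, -0.57868285,  0.28586911])} 0.047756747256242654
```

View pics/w1.png

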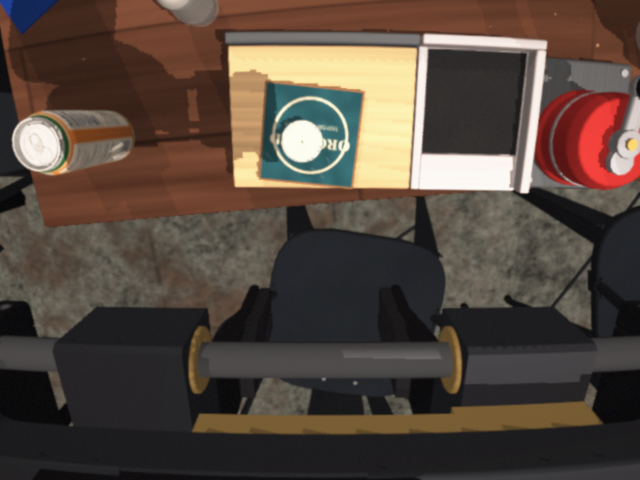

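The wrist view shows the coaster corners at (266,82), (363,92), (354,186) and (262,177), with the tea light top at (302,141). The deck's far corners are at (235,187) and (415,189), and the pocket corners at (428,50), (525,54), (521,157) and (426,154). I'll cross-check these against the top view.

```bash
python3 - <<'E'
from g import *
C=cam("wrist")
for n,u,z in(("deckFR 75,-180",(235,187),.04),("deckFL 75,-2",(415,189),.04),("pk NR -60,8",(428,50),.036),("pkNL -60,108",(525,54),.036),("pkFL 40,108",(521,157),.036),("pkFR 40,8",(426,154),.036),("c1",(266,82),.049),("c2",(363,92),.049),("c3",(354,186),.049),("c4",(262,177),.049),("tea",(302,141),.066)):
    print(n,(inv(px2w(C,u,z))*1000).round(1))
E
```

```text
deckFR 75,-180 [  71.7 -179.9]
deckFL 75,-2 [73.9  3.3]
pk NR -60,8 [-59.5   9.6]
pkNL -60,108 [-59.1 105.5]
pkFL 40,108 [ 40.6 112.5]
pkFR 40,8 [38.9 13.3]
c1 [ -28.6 -143.2]
c2 [-19.4 -52.8]
c3 [ 69.5 -59.7]
c4 [  60.4 -150.4]
tea [  24.8 -109.5]
```

```bash
python3 -m pendant '[{"tx":-0.2,"ty":-0.28,"tz":0.4,"spin":0,"claw":0.45},{"tx":0,"ty":0,"tz":0.7,"spin":0,"claw":0.45},{"tx":0,"ty":0,"tz":0.7,"spin":0,"claw":0.45},{"tx":0,"ty":0,"tz":0.7,"spin":0,"claw":0.45},{"tx":0,"ty":0,"tz":0.7,"spin":0,"claw":0.45},{"tx":0,"ty":0,"tz":0.7,"spin":0,"claw":0.45},{"tx":0,"ty":0,"tz":0.5,"spin":0,"claw":0.45},{"tx":0,"ty":0,"tz":0.3,"spin":0,"claw":0.45},{"tx":0,"ty":0,"tz":0.08,"spin":0,"claw":0.45},{"tx":0,"ty":0,"tz":0,"spin":0,"claw":0.45}]'; python3 g.py .046 -.102 .0605 175.3
```

```text
time_s: 4.9
tool_pos: [0.5457, -0.2042, 0.0612]
tool_rot: [-180.0, 0.1, 175.3]
force: [0.7, 0.3, 0.3]
grip_width: 0.0478
grasp_force: 0.0
at riser [ 0.0957 -0.102 ] z 0.0612 rot [-1.800e+02  1.000e-01  1.753e+02] t 4.9 F [0.7 0.3 0.3]
shares now [0.99 0.   0.01]
spin shares 0.0031565823940837845 after spin [0.99 0.   0.01]
```

```bash
python3 -m pendant '[{"tx":0.06,"ty":0,"tz":0,"spin":0,"claw":0.45},{"tx":0.11,"ty":0,"tz":0,"spin":0,"claw":0.45},{"tx":0.11,"ty":0,"tz":0,"spin":0,"claw":0.45},{"tx":0.11,"ty":0,"tz":0,"spin":0,"claw":0.45},{"tx":0.11,"ty":0,"tz":0,"spin":0,"claw":0.45},{"tx":0.11,"ty":0,"tz":0,"spin":0,"claw":0.45},{"tx":0.11,"ty":0,"tz":0,"spin":0,"claw":0.45},{"tx":0.11,"ty":0,"tz":0,"spin":0,"claw":0.45},{"tx":0.08,"ty":0,"tz":0,"spin":0,"claw":0.45},{"tx":0.04,"ty":0,"tz":0,"spin":0,"claw":0.45}]';python3 -m pendant '[{"tx":0.03,"ty":0,"tz":0,"spin":0,"claw":0.45},{"tx":0,"ty":0,"tz":0,"spin":0,"claw":0.45}]'; python3 g.py .0435 -.102 .0605 175.3
```

```text
time_s: 6.15
tool_pos: [0.4976, -0.2001, 0.0606]
tool_rot: [180.0, 0.0, 175.3]
force: [0.3, -0.6, 0.3]
grip_width: 0.048
grasp_force: 0.3
time_s: 6.4
tool_pos: [0.4961, -0.2, 0.0605]
tool_rot: [180.0, -0.0, 175.3]
force: [1.3, 0.2, 0.4]
grip_width: 0.048
grasp_force: 0.0
at riser [ 0.0459 -0.1019] z 0.0605 rot [180.   -0.  175.3] t 6.4 F [1.3 0.2 0.4]
shares now [ 0.05 -0.   -0.  ]
spin shares 0.004322867898451932 after spin [ 0.05 -0.   -0.  ]
```

```bash
for i in 1 2; do :; done; python3 -m pendant '[{"tx":0.03,"ty":0,"tz":0,"spin":0,"claw":0.45},{"tx":0,"ty":0,"tz":0,"spin":0,"claw":0.45}]';python3 -m pendant '[{"tx":0.03,"ty":0,"tz":0,"spin":0,"claw":0.45},{"tx":0,"ty":0,"tz":0,"spin":0,"claw":0.45}]'; python3 - <<'E'
from g import *
im=cams.read_camera("wrist");cv2.imwrite("pics/w2.png",im[:,:,::-1])
im=cams.read_camera("top")[180:300,300:470,::-1];cv2.imwrite("pics/t2.png",cv2.resize(im,None,fx=4,fy=4,interpolation=cv2.INTER_CUBIC))
E
```

```text
time_s: 6.65
tool_pos: [0.4947, -0.1998, 0.0605]
tool_rot: [180.0, -0.0, 175.3]
force: [-0.2, -0.3, 0.9]
grip_width: 0.0482
grasp_force: 0.0
time_s: 6.9
tool_pos: [0.4935, -0.1999, 0.0606]
tool_rot: [-180.0, 0.0, 175.3]
force: [0.5, 0.4, -0.2]
grip_width: 0.0479
grasp_force: 0.4
```

View pics/w2.png

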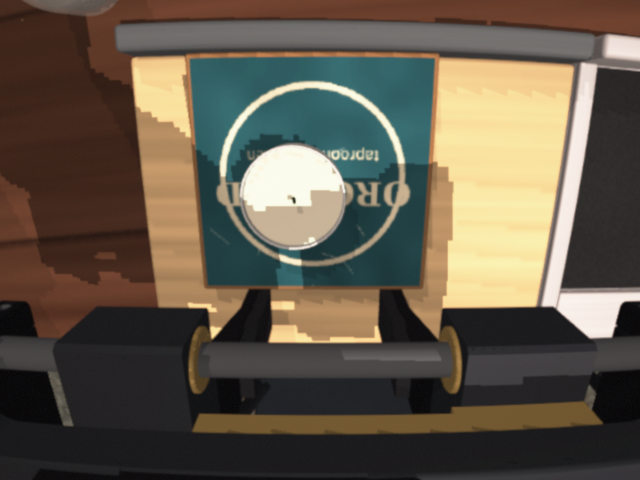

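The coaster is now square to the deck, with its near edge at row 55 against or almost against the rail. The tea light is standing at (293,195). I'll nudge once more to seat it.

```bash
python3 -m pendant '[{"tx":0.03,"ty":0,"tz":0,"spin":0,"claw":0.45},{"tx":0.02,"ty":0,"tz":0,"spin":0,"claw":0.45},{"tx":0,"ty":0,"tz":0,"spin":0,"claw":0.45}]'; python3 - <<'E'
from g import *
C=cam("wrist")
print([(inv(px2w(C,u,.049))*1000).round(1) for u in((187,55),(439,54),(424,287),(205,288))],(inv(px2w(C,(293,195),.066))*1000).round(1))
E
python3 g.py -.013 -.168 .12 85.3
```

```text
time_s: 7.38
tool_pos: [0.4931, -0.2001, 0.0616]
tool_rot: [-179.9, 0.3, 175.3]
force: [5.2, -0.8, 0.2]
grip_width: 0.048
grasp_force: 2.8
[array([ -61.7, -153.8]), array([-61.8, -61.3]), array([ 30.8, -60.7]), array([  31.3, -154.6])] [ -12.4 -114.4]
at riser [ 0.0429 -0.1022] z 0.0616 rot [-179.9    0.3  175.3] t 7.375 F [ 5.2 -0.8  0.2]
shares now [ 1.12 -1.32 -1.17]
spin shares 22.502719396461345 after spin [-1.32 -1.12 -1.17]
```

```bash
python3 -m pendant '[{"tx":-0.2,"ty":0,"tz":0,"spin":0,"claw":0.45},{"tx":0,"ty":0,"tz":-0.5,"spin":0,"claw":0.45},{"tx":0,"ty":0,"tz":-0.7,"spin":0,"claw":0.45},{"tx":0,"ty":0,"tz":-0.4,"spin":1,"claw":0.45},{"tx":0,"ty":0,"tz":0,"spin":1,"claw":0.45},{"tx":0,"ty":0,"tz":0,"spin":1,"claw":0.45},{"tx":0,"ty":0,"tz":0,"spin":1,"claw":0.45},{"tx":0,"ty":0,"tz":0,"spin":1,"claw":0.45},{"tx":0,"ty":0,"tz":0,"spin":1,"claw":0.45},{"tx":0,"ty":0,"tz":0,"spin":1,"claw":0.45}]'; python3 -m pendant '[{"tx":0,"ty":0,"tz":0,"spin":1,"claw":0.45},{"tx":0,"ty":0,"tz":0,"spin":1,"claw":0.45},{"tx":0,"ty":0,"tz":0,"spin":1,"claw":0.45},{"tx":0,"ty":0,"tz":0,"spin":1,"claw":0.45},{"tx":0,"ty":0,"tz":0,"spin":1,"claw":0.45},{"tx":0,"ty":0,"tz":0,"spin":1,"claw":0.45},{"tx":0,"ty":0,"tz":0,"spin":1,"claw":0.45},{"tx":0,"ty":0,"tz":0,"spin":1,"claw":0.45},{"tx":0,"ty":0,"tz":0,"spin":1,"claw":0.45},{"tx":0,"ty":0,"tz":0,"spin":1,"claw":0.45}]';  python3 -m pendant '[{"tx":0,"ty":0,"tz":0,"spin":1,"claw":0.45},{"tx":0,"ty":0,"tz":0,"spin":1,"claw":0.45},{"tx":0,"ty":0,"tz":0,"spin":1,"claw":0.45},{"tx":0,"ty":0,"tz":0,"spin":1,"claw":0.45},{"tx":0,"ty":0,"tz":0,"spin":1,"claw":0.45},{"tx":-0.7,"ty":0,"tz":0,"spin":0.5,"claw":0.45},{"tx":-0.7,"ty":-0.65,"tz":0,"spin":0,"claw":0.45},{"tx":0,"ty":-0.65,"tz":0,"spin":0,"claw":0.45},{"tx":0,"ty":0,"tz":0,"spin":0,"claw":0.45}]'; python3 g.py -.013 -.172 .0605 85.3;  python3 - <<'E'
from g import *
im=cams.read_camera("wrist");cv2.imwrite("pics/w3.png",im[:,:,::-1])
E
```

```text
time_s: 8.62
tool_pos: [0.5001, -0.2, 0.14]
tool_rot: [-180.0, -0.1, 147.2]
force: [-0.0, -1.3, -0.3]
grip_width: 0.0479
grasp_force: 0.0
time_s: 9.88
tool_pos: [0.5002, -0.2, 0.1401]
tool_rot: [-179.9, -0.1, 107.2]
force: [-0.6, -0.2, -0.5]
grip_width: 0.0478
grasp_force: 0.0
time_s: 11.0
tool_pos: [0.4289, -0.265, 0.1399]
tool_rot: [-179.9, -0.2, 85.2]
force: [1.0, -0.1, -0.2]
grip_width: 0.048
grasp_force: 0.0
at riser [-0.0158 -0.1722] z 0.1399 rot [-179.9   -0.2   85.2] t 11.0 F [ 1.  -0.1 -0.2]
shares now [0.   0.06 1.59]
spin shares -0.0336437160055425 after spin [0.   0.06 1.59]
```

View pics/w3.png

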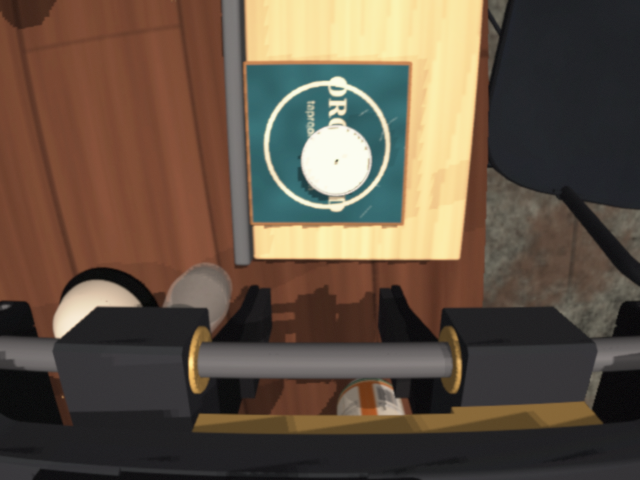

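The coaster is flush with the rail and its right edge is at row 223. The tea light is standing at (336,160), and the fingers are clear of the salt shaker at (200,300). Next I lower the tool and push left.

```bash
python3 -m pendant '[{"tx":0,"ty":0.04,"tz":0.4,"spin":0,"claw":0.45},{"tx":0,"ty":0,"tz":0.6,"spin":0,"claw":0.45},{"tx":0,"ty":0,"tz":0.4,"spin":0,"claw":0.45},{"tx":0,"ty":0,"tz":0.19,"spin":0,"claw":0.45},{"tx":0,"ty":0,"tz":0,"spin":0,"claw":0.45},{"tx":0.06,"ty":0,"tz":0,"spin":0,"claw":0.45},{"tx":0.1,"ty":-0.003,"tz":0,"spin":0,"claw":0.45},{"tx":0.12,"ty":-0.003,"tz":0,"spin":0,"claw":0.45},{"tx":0.15,"ty":-0.003,"tz":0,"spin":0,"claw":0.45},{"tx":0.15,"ty":-0.003,"tz":0,"spin":0,"claw":0.45}]'; python3 -m pendant '[{"tx":0.15,"ty":-0.003,"tz":0,"spin":0,"claw":0.45},{"tx":0.15,"ty":-0.003,"tz":0,"spin":0,"claw":0.45},{"tx":0.15,"ty":-0.003,"tz":0,"spin":0,"claw":0.45},{"tx":0.15,"ty":-0.003,"tz":0,"spin":0,"claw":0.45},{"tx":0.15,"ty":-0.003,"tz":0,"spin":0,"claw":0.45},{"tx":0.15,"ty":-0.003,"tz":0,"spin":0,"claw":0.45},{"tx":0.1,"ty":-0.003,"tz":0,"spin":0,"claw":0.45},{"tx":0,"ty":0,"tz":0,"spin":0,"claw":0.45}]';python3 g.py -.013 .002 .0605 85.3;  python3 - <<'E'
from g import *
im=cams.read_camera("wrist");cv2.imwrite("pics/w4.png",im[:,:,::-1])
E
```

```text
time_s: 12.3
tool_pos: [0.4355, -0.2356, 0.0612]
tool_rot: [180.0, -0.0, 85.3]
force: [0.5, -1.3, -0.0]
grip_width: 0.0481
grasp_force: 0.5
time_s: 13.3
tool_pos: [0.4382, -0.1856, 0.061]
tool_rot: [-180.0, -0.0, 85.4]
force: [-0.6, -0.0, 0.8]
grip_width: 0.0482
grasp_force: 0.0
at riser [-0.0129 -0.0922] z 0.061 rot [-180.    -0.    85.4] t 13.3 F [-0.6 -0.   0.8]
shares now [1.88 0.   0.01]
spin shares 0.017733203576874246 after spin [ 1.88 -0.    0.01]
```

View pics/w4.png

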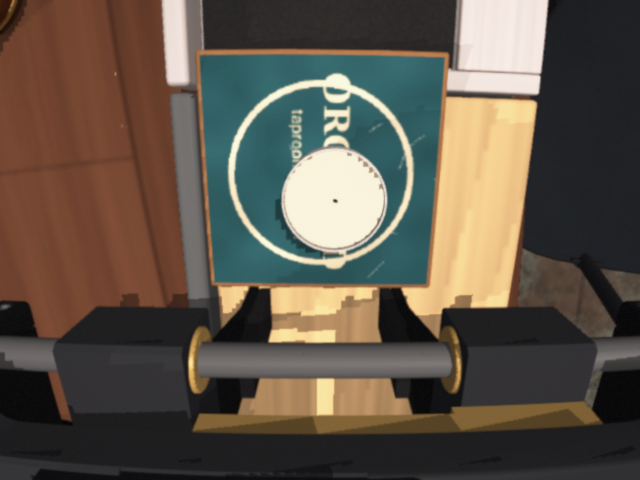

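The coaster is still straight, with its leading edge over the tray lip at row 50. It lies between the tray rail at column 200 and the shelf edge at column 455, and the tea light is standing. I'll keep pushing.

```bash
python3 -m pendant '[{"tx":0.08,"ty":-0.003,"tz":0,"spin":0,"claw":0.45},{"tx":0.12,"ty":-0.003,"tz":0,"spin":0,"claw":0.45},{"tx":0.12,"ty":-0.003,"tz":0,"spin":0,"claw":0.45},{"tx":0.12,"ty":-0.003,"tz":0,"spin":0,"claw":0.45},{"tx":0.12,"ty":-0.003,"tz":0,"spin":0,"claw":0.45},{"tx":0.12,"ty":-0.003,"tz":0,"spin":0,"claw":0.45},{"tx":0.12,"ty":-0.003,"tz":0,"spin":0,"claw":0.45},{"tx":0.12,"ty":0,"tz":0,"spin":0,"claw":0.45},{"tx":0.12,"ty":0,"tz":0,"spin":0,"claw":0.45},{"tx":0.12,"ty":0,"tz":0,"spin":0,"claw":0.45}]'; python3 -m pendant '[{"tx":0.12,"ty":0,"tz":0,"spin":0,"claw":0.45},{"tx":0.12,"ty":0,"tz":0,"spin":0,"claw":0.45},{"tx":0.12,"ty":0,"tz":0,"spin":0,"claw":0.45},{"tx":0.1,"ty":0,"tz":0,"spin":0,"claw":0.45},{"tx":0.08,"ty":0,"tz":0,"spin":0,"claw":0.45},{"tx":0,"ty":0,"tz":0,"spin":0,"claw":0.45}]';python3 g.py -.013 .002 .0605 85.3;  python3 - <<'E'
from g import *
im=cams.read_camera("wrist");cv2.imwrite("pics/w5.png",im[:,:,::-1])
E
```

```text
time_s: 14.6
tool_pos: [0.4419, -0.1279, 0.061]
tool_rot: [-180.0, -0.0, 85.3]
force: [-0.3, -0.1, 0.6]
grip_width: 0.0479
grasp_force: 0.2
time_s: 15.35
tool_pos: [0.4443, -0.101, 0.0611]
tool_rot: [180.0, -0.0, 85.4]
force: [-0.2, 0.6, 0.1]
grip_width: 0.0475
grasp_force: 0.0
at riser [-0.0138 -0.0075] z 0.0611 rot [180.   -0.   85.4] t 15.35 F [-0.2  0.6  0.1]
shares now [0.19 0.02 0.01]
spin shares 0.013534906905540822 after spin [0.19 0.02 0.01]
```

View pics/w5.png

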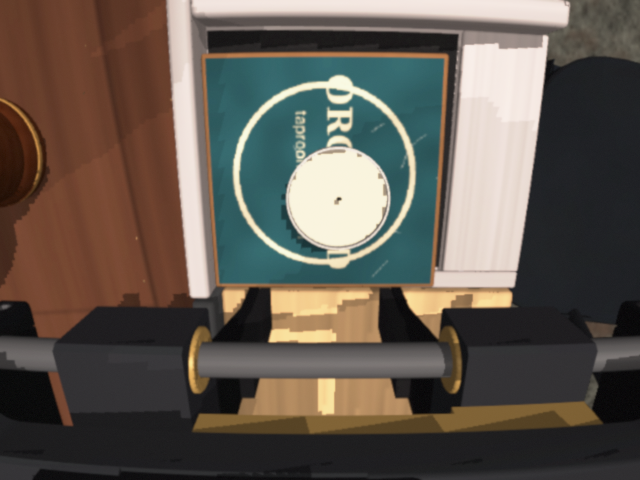

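The coaster still shows a gap of about 8 mm to the stop (rows 30–53) and is aligned, with the tea light standing. I'll make the final push in small steps.

```bash
python3 -m pendant '[{"tx":0.06,"ty":0,"tz":0,"spin":0,"claw":0.45},{"tx":0.06,"ty":0,"tz":0,"spin":0,"claw":0.45},{"tx":0.05,"ty":0,"tz":0,"spin":0,"claw":0.45},{"tx":0.03,"ty":0,"tz":0,"spin":0,"claw":0.45},{"tx":0,"ty":0,"tz":0,"spin":0,"claw":0.45}]'; python3 g.py -.013 .002 .0605 85.3;python3 -m pendant '[{"tx":0.03,"ty":0,"tz":0,"spin":0,"claw":0.45},{"tx":0,"ty":0,"tz":0,"spin":0,"claw":0.45}]';  python3 - <<'E'
from g import *
im=cams.read_camera("wrist");cv2.imwrite("pics/w6.png",im[:,:,::-1])
E
```

```text
time_s: 16.02
tool_pos: [0.4451, -0.0913, 0.0611]
tool_rot: [180.0, -0.0, 85.3]
force: [-1.0, -0.9, 0.7]
grip_width: 0.0481
grasp_force: 0.0
at riser [-0.0138  0.0023] z 0.0611 rot [180.   -0.   85.3] t 16.025 F [-1.  -0.9  0.7]
shares now [-0.01  0.02  0.01]
spin shares 0.008557058504379711 after spin [-0.01  0.02  0.01]
time_s: 16.27
tool_pos: [0.445, -0.0903, 0.061]
tool_rot: [-180.0, 0.0, 85.3]
force: [-0.8, -2.1, 0.4]
grip_width: 0.048
grasp_force: 0.8
```

View pics/w6.png

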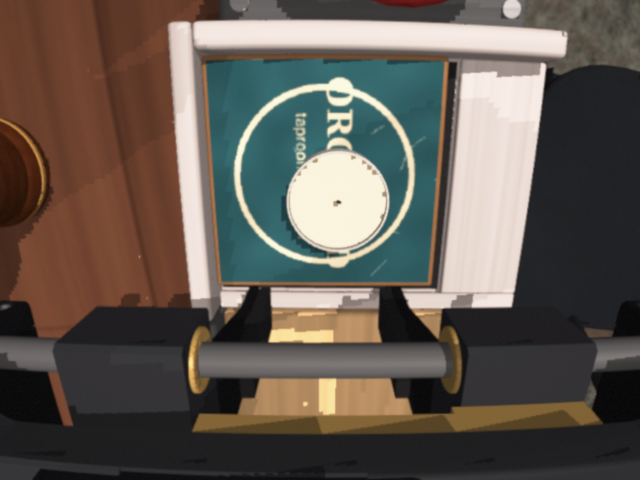

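The coaster is against the stop at row 57. Its right edge looks narrower than before at the same row (212 px against 217), so it has dropped into the pocket, and the tea light is standing. Next I retreat, rise, spin to yaw 135 and go to the grip.

```bash
python3 -m pendant '[{"tx":-0.3,"ty":0,"tz":0,"spin":0,"claw":0.45},{"tx":0,"ty":0,"tz":-0.5,"spin":0,"claw":0.45},{"tx":0,"ty":0,"tz":-0.9,"spin":0,"claw":0.45},{"tx":0,"ty":0,"tz":-1,"spin":0,"claw":0.3},{"tx":0,"ty":0,"tz":-0.8,"spin":-1,"claw":0.3},{"tx":0,"ty":0,"tz":-0.4,"spin":-1,"claw":0.3},{"tx":0,"ty":0,"tz":0,"spin":-1,"claw":0.3},{"tx":0,"ty":0,"tz":0,"spin":-1,"claw":0.3},{"tx":0,"ty":0,"tz":0,"spin":-1,"claw":0.3},{"tx":0,"ty":0,"tz":0,"spin":-1,"claw":0.3}]'; python3 -m pendant '[{"tx":0,"ty":0,"tz":0,"spin":-1,"claw":0.3},{"tx":0,"ty":0,"tz":0,"spin":-1,"claw":0.3},{"tx":0,"ty":0,"tz":0,"spin":-1,"claw":0.3},{"tx":0,"ty":0,"tz":0,"spin":-1,"claw":0.3},{"tx":0,"ty":0,"tz":0,"spin":-1,"claw":0.3},{"tx":0,"ty":0,"tz":0,"spin":-1,"claw":0.3},{"tx":0,"ty":0,"tz":0,"spin":-0.4,"claw":0.3},{"tx":0,"ty":0,"tz":0,"spin":0,"claw":0.3}]';python3 g.py -.029 .185 .24 135
```

```text
time_s: 17.58
tool_pos: [0.444, -0.1046, 0.2411]
tool_rot: [180.0, -0.0, 109.5]
force: [0.6, 0.1, 0.0]
grip_width: 0.0609
grasp_force: 0.0
time_s: 18.58
tool_pos: [0.444, -0.1047, 0.2411]
tool_rot: [180.0, -0.0, 134.9]
force: [0.0, 1.3, 0.6]
grip_width: 0.061
grasp_force: 0.0
at riser [-0.0139 -0.0112] z 0.2411 rot [180.   -0.  134.9] t 18.575 F [0.  1.3 0.6]
shares now [2.77 2.79 0.02]
spin shares -0.02762640487163992 after spin [2.77 2.8  0.02]
```

```bash
python3 -m pendant '[{"tx":0.3,"ty":0.3,"tz":0,"spin":0,"claw":0.3},{"tx":0.5,"ty":0.5,"tz":0,"spin":0,"claw":0.3},{"tx":0.5,"ty":0.5,"tz":0,"spin":0,"claw":0.3},{"tx":0.5,"ty":0.5,"tz":0,"spin":0,"claw":0.3},{"tx":0.5,"ty":0.5,"tz":0,"spin":0,"claw":0.3},{"tx":0.3,"ty":0.3,"tz":0,"spin":0,"claw":0.3},{"tx":0.17,"ty":0.19,"tz":0,"spin":0,"claw":0.3},{"tx":0,"ty":0,"tz":0,"spin":0,"claw":0.3}]';python3 g.py -.029 .185 .13 135; python3 - <<'E'
from g import *
im=cams.read_camera("wrist");cv2.imwrite("pics/w7.png",im[:,:,::-1])
w=np.array([*T(-.029,.185),.15]);print(w2px(cam("wrist"),w))
E
```

```text
time_s: 19.58
tool_pos: [0.4451, 0.0916, 0.241]
tool_rot: [-180.0, 0.0, 134.9]
force: [0.5, 1.0, -0.3]
grip_width: 0.061
grasp_force: 0.0
at riser [-0.0289  0.1846] z 0.241 rot [-180.     0.   134.9] t 19.575 F [ 0.5  1.  -0.3]
shares now [0.01 0.   2.22]
spin shares -0.01611573029777702 after spin [0.01 0.   2.22]
[[327.47817926 251.14343956]]
```

View pics/w7.png

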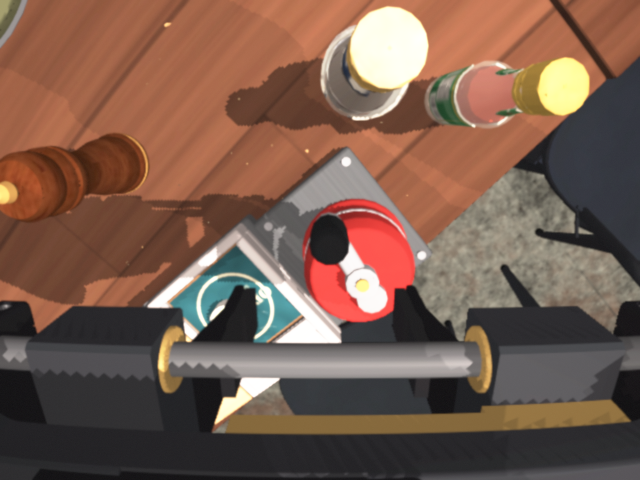

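The grip is visible as a black blob at about (331,238). I'll compare that with the projected cylinder.

```bash
python3 - <<'E'
from g import *
from scipy.optimize import least_squares
C=cam("wrist");im=cv2.imread("pics/w7.png").max(2)
m=(im<60).astype(np.uint8);n,l,st,ce=cv2.connectedComponentsWithStats(m)
k=l[240,330] or l[235,325];print(st[k],ce[k])
a=np.linspace(0,6.283,40)
def hull(w):
    P=np.array([[w[0]+.013*np.cos(t),w[1]+.013*np.sin(t),z] for t in a for z in(.104,.15)]);return cv2.convexHull(w2px(C,P).astype(np.float32))[:,0]
def f(w):
    M=cv2.moments(hull(w).astype(np.float32));return [M['m10']/M['m00']-ce[k][0],M['m01']/M['m00']-ce[k][1]]
s=least_squares(f,T(-.029,.185),diff_step=1e-3);h=hull(s.x)
print(s.x,inv(s.x)*1000,np.linalg.norm(inv(s.x)*1000-[20,180]),h.min(0),h.max(0))
E
```

```text
[ 310  215   38   49 1485] [328.58653199 239.58585859]
[0.44396603 0.0942091 ] [-30.15765519 187.06751475] 50.65313553235948 [307.79257 210.39519] [349.8594  267.40005]
```

```bash
python3 g.py -.0297 .1862 .13 135; python3 -m pendant '[{"tx":0.04,"ty":0,"tz":0.4,"spin":0,"claw":0.3},{"tx":0,"ty":0,"tz":0.6,"spin":0,"claw":0.3},{"tx":0,"ty":0,"tz":0.6,"spin":0,"claw":0.3},{"tx":0,"ty":0,"tz":0.4,"spin":0,"claw":0.3},{"tx":0,"ty":0,"tz":0.22,"spin":0,"claw":0.3},{"tx":0,"ty":0,"tz":0,"spin":0,"claw":0.3},{"tx":0,"ty":0,"tz":0,"spin":0,"claw":0.75},{"tx":0,"ty":0,"tz":0,"spin":0,"claw":0.8},{"tx":0,"ty":0,"tz":0,"spin":0,"claw":0.8},{"tx":0,"ty":0,"tz":0,"spin":0,"claw":0.8}]' 20; python3 g.py -.0297 .1862 .13 135; python3 - <<'E'
from g import *
c=T(.020,.180);o=env.get_obs();q=o['tool_pos'][:2];d=q-c
print("width",o['grip_width'],o['grasp_force'],"r",np.linalg.norm(d),"ang",np.degrees(np.arctan2(d[1],d[0])),o['qpos'].round(0))
th=np.arctan2(d[1],d[0]);y=np.radians(135)
S=lambda v:np.array([v[0]*np.cos(y)+v[1]*np.sin(y),v[0]*np.sin(y)-v[1]*np.cos(y)])/.05
P=lambda k:S(.05*np.array([np.cos(th-k*np.pi/10),np.sin(th-k*np.pi/10)])).round(2)
print([tuple((P(k+1)-P(k)).round(2)) for k in range(20)])
E
```

```text
at riser [-0.0287  0.1838] z 0.241 rot [-180.     0.   134.9] t 19.625 F [-0.3 -0.3  0.6]
shares now [0.05 0.02 2.22]
spin shares -0.033731458969697314 after spin [0.05 0.02 2.22]
time_s: 20.88
tool_pos: [0.4443, 0.0938, 0.1305]
tool_rot: [179.9, 0.0, 134.9]
force: [6.5, 6.5, -3.6]
grip_width: 0.0285
grasp_force: 4.5
at riser [-0.0298  0.1867] z 0.1305 rot [179.9   0.  134.9] t 20.875 F [ 6.5  6.5 -3.6]
shares now [-0.01 -0.01  0.01]
spin shares -0.018973882559542687 after spin [-0.01 -0.01  0.01]
width 0.028492810316056005 4.518890907274908 r 0.05025161850922152 ang 167.6963963371008 [-53.  -2.  38. 119.   1.  63.  29.]
[(np.float64(0.13), np.float64(0.29)), (np.float64(0.03), np.float64(0.31)), (np.float64(-0.07), np.float64(0.3)), (np.float64(-0.16), np.float64(0.27)), (np.float64(-0.23), np.float64(0.21)), (np.float64(-0.29), np.float64(0.13)), (np.float64(-0.31), np.float64(0.03)), (np.float64(-0.3), np.float64(-0.07)), (np.float64(-0.27), np.float64(-0.16)), (np.float64(-0.21), np.float64(-0.23)), (np.float64(-0.13), np.float64(-0.29)), (np.float64(-0.03), np.float64(-0.31)), (np.float64(0.07), np.float64(-0.3)), (np.float64(0.16), np.float64(-0.27)), (np.float64(0.23), np.float64(-0.21)), (np.float64(0.29), np.float64(-0.13)), (np.float64(0.31), np.float64(-0.03)), (np.float64(0.3), np.float64(0.07)), (np.float64(0.27), np.float64(0.16)), (np.float64(0.21), np.float64(0.23))]
```

```bash
python3 -m pendant '[{"tx":0,"ty":0,"tz":0,"spin":0,"claw":0.85},{"tx":0,"ty":0,"tz":0,"spin":0,"claw":0.85},{"tx":0,"ty":0,"tz":0,"spin":0,"claw":0.85}]' 20;  python3 g.py -.0297 .1862 .13 135
```

```text
time_s: 21.25
tool_pos: [0.4453, 0.095, 0.1305]
tool_rot: [179.7, 0.1, 135.0]
force: [4.9, 4.1, -4.4]
grip_width: 0.0253
grasp_force: 20.0
at riser [-0.0289  0.188 ] z 0.1305 rot [1.797e+02 1.000e-01 1.350e+02] t 21.25 F [ 4.9  4.1 -4.4]
shares now [-0.01 -0.04  0.01]
spin shares -0.006297892648149173 after spin [-0.01 -0.04  0.01]
```

```bash
python3 -m pendant '[{"tx":0.07,"ty":0.15,"tz":0,"spin":0,"claw":0.85},{"tx":0.06,"ty":0.17,"tz":0,"spin":0,"claw":0.85},{"tx":0.03,"ty":0.31,"tz":0,"spin":0,"claw":0.85},{"tx":-0.07,"ty":0.3,"tz":0,"spin":0,"claw":0.85},{"tx":-0.16,"ty":0.27,"tz":0,"spin":0,"claw":0.85},{"tx":-0.23,"ty":0.21,"tz":0,"spin":0,"claw":0.85},{"tx":-0.29,"ty":0.13,"tz":0,"spin":0,"claw":0.85},{"tx":-0.31,"ty":0.03,"tz":0,"spin":0,"claw":0.85}]' 20; python3 - <<'E'
from g import *
o=env.get_obs();d=o['tool_pos'][:2]-T(.02,.18);print(np.linalg.norm(d),np.degrees(np.arctan2(d[1],d[0])),o['force'],o['grip_width'],o['qpos'].round(0))
E
```

```text
time_s: 22.25
tool_pos: [0.5305, 0.1175, 0.1301]
tool_rot: [-179.8, -0.1, 135.0]
force: [-7.6, -2.6, 10.7]
grip_width: 0.0256
grasp_force: 20.0
0.05061411054191005 42.8761218267778 [-7.5507886  -2.60264743 10.69257807] 0.025614163891964657 [-50.  12.  39. 107.  -8.  64.  37.]
```

Tracking is good (radius 50.6 mm, low force), so I'll keep winding without a pause.

```bash
python3 -m pendant '[{"tx":-0.3,"ty":-0.07,"tz":0,"spin":0,"claw":0.85},{"tx":-0.27,"ty":-0.16,"tz":0,"spin":0,"claw":0.85},{"tx":-0.21,"ty":-0.23,"tz":0,"spin":0,"claw":0.85},{"tx":-0.13,"ty":-0.29,"tz":0,"spin":0,"claw":0.85},{"tx":-0.03,"ty":-0.31,"tz":0,"spin":0,"claw":0.85},{"tx":0.07,"ty":-0.3,"tz":0,"spin":0,"claw":0.85},{"tx":0.16,"ty":-0.27,"tz":0,"spin":0,"claw":0.85},{"tx":0.23,"ty":-0.21,"tz":0,"spin":0,"claw":0.85},{"tx":0.29,"ty":-0.13,"tz":0,"spin":0,"claw":0.85},{"tx":0.31,"ty":-0.03,"tz":0,"spin":0,"claw":0.85}]' 20; python3 - <<'E'
from g import *
o=env.get_obs();d=o['tool_pos'][:2]-T(.02,.18);print(np.linalg.norm(d),np.degrees(np.arctan2(d[1],d[0])),o['force'],o['grip_width'],o['qpos'].round(0))
E
```

```text
time_s: 23.5
tool_pos: [0.4557, 0.0504, 0.1304]
tool_rot: [179.8, 0.1, 134.9]
force: [8.7, 3.3, -1.2]
grip_width: 0.0255
grasp_force: 20.0
0.04989388420595572 -139.0703862820862 [ 8.65185547  3.28210954 -1.23007724] 0.025467828198759573 [-50.  -2.  40. 118.   1.  63.  35.]
```

```bash
python3 -m pendant '[{"tx":0.3,"ty":0.07,"tz":0,"spin":0,"claw":0.85},{"tx":0.27,"ty":0.16,"tz":0,"spin":0,"claw":0.85},{"tx":0.21,"ty":0.23,"tz":0,"spin":0,"claw":0.85},{"tx":0.13,"ty":0.29,"tz":0,"spin":0,"claw":0.85},{"tx":0.03,"ty":0.31,"tz":0,"spin":0,"claw":0.85},{"tx":-0.07,"ty":0.3,"tz":0,"spin":0,"claw":0.85},{"tx":-0.16,"ty":0.27,"tz":0,"spin":0,"claw":0.85},{"tx":-0.23,"ty":0.21,"tz":0,"spin":0,"claw":0.85},{"tx":-0.29,"ty":0.13,"tz":0,"spin":0,"claw":0.85},{"tx":-0.31,"ty":0.03,"tz":0,"spin":0,"claw":0.85}]' 20; python3 -m pendant '[{"tx":-0.3,"ty":-0.07,"tz":0,"spin":0,"claw":0.85},{"tx":-0.27,"ty":-0.16,"tz":0,"spin":0,"claw":0.85},{"tx":-0.21,"ty":-0.23,"tz":0,"spin":0,"claw":0.85},{"tx":-0.13,"ty":-0.29,"tz":0,"spin":0,"claw":0.85},{"tx":-0.03,"ty":-0.31,"tz":0,"spin":0,"claw":0.85},{"tx":0.07,"ty":-0.3,"tz":0,"spin":0,"claw":0.85},{"tx":0.16,"ty":-0.27,"tz":0,"spin":0,"claw":0.85},{"tx":0.23,"ty":-0.21,"tz":0,"spin":0,"claw":0.85},{"tx":0.29,"ty":-0.13,"tz":0,"spin":0,"claw":0.85},{"tx":0.31,"ty":-0.03,"tz":0,"spin":0,"claw":0.85}]' 20; python3 - <<'E'
from g import *
o=env.get_obs();d=o['tool_pos'][:2]-T(.02,.18);print(np.linalg.norm(d),np.degrees(np.arctan2(d[1],d[0])),o['force'],o['grip_width'],o['qpos'].round(0))
E
```

```text
time_s: 24.75
tool_pos: [0.5297, 0.1181, 0.1302]
tool_rot: [-179.9, -0.2, 135.0]
force: [-3.1, 0.6, 10.2]
grip_width: 0.0252
grasp_force: 20.0
time_s: 26.0
tool_pos: [0.4553, 0.0508, 0.1303]
tool_rot: [179.9, -0.0, 134.9]
force: [6.7, 1.3, 2.2]
grip_width: 0.0254
grasp_force: 20.0
0.04985218156051272 -139.72584324798763 [6.7091435  1.25044502 2.19131313] 0.02535527999959915 [-48.  -1.  39. 118.   1.  63.  35.]
```

```bash
python3 -m pendant '[{"tx":0.3,"ty":0.07,"tz":0,"spin":0,"claw":0.85},{"tx":0.27,"ty":0.16,"tz":0,"spin":0,"claw":0.85},{"tx":0.21,"ty":0.23,"tz":0,"spin":0,"claw":0.85},{"tx":0.13,"ty":0.29,"tz":0,"spin":0,"claw":0.85},{"tx":0.03,"ty":0.31,"tz":0,"spin":0,"claw":0.85},{"tx":-0.07,"ty":0.3,"tz":0,"spin":0,"claw":0.85},{"tx":-0.16,"ty":0.27,"tz":0,"spin":0,"claw":0.85},{"tx":-0.23,"ty":0.21,"tz":0,"spin":0,"claw":0.85},{"tx":-0.29,"ty":0.13,"tz":0,"spin":0,"claw":0.85},{"tx":-0.31,"ty":0.03,"tz":0,"spin":0,"claw":0.85}]' 20; python3 -m pendant '[{"tx":-0.3,"ty":-0.07,"tz":0,"spin":0,"claw":0.85},{"tx":-0.27,"ty":-0.16,"tz":0,"spin":0,"claw":0.85},{"tx":-0.19,"ty":-0.21,"tz":0,"spin":0,"claw":0.85},{"tx":-0.03,"ty":-0.06,"tz":0,"spin":0,"claw":0.85},{"tx":-0.02,"ty":-0.04,"tz":0,"spin":0,"claw":0.85},{"tx":0,"ty":0,"tz":0,"spin":0,"claw":0.85}]' 20; python3 - <<'E'
from g import *
o=env.get_obs();d=o['tool_pos'][:2]-T(.02,.18);print(np.linalg.norm(d),np.degrees(np.arctan2(d[1],d[0])),o['force'],o['wrist_torque'],o['grip_width'])
E
```

```text
time_s: 27.25
tool_pos: [0.5293, 0.1185, 0.1302]
tool_rot: [-179.9, -0.2, 135.0]
force: [-3.0, 1.0, 10.6]
grip_width: 0.0256
grasp_force: 20.0
time_s: 28.0
tool_pos: [0.5421, 0.0704, 0.1306]
tool_rot: [179.7, 0.1, 134.9]
force: [9.0, 1.9, 0.1]
grip_width: 0.0254
grasp_force: 20.0
0.05031020907697985 -14.545456921849283 [8.98264359 1.91085169 0.11109419] [ 0.24993023 -1.87500055  0.01057988] 0.025425921473401038
```

```bash
python3 -m pendant '[{"tx":-0.02,"ty":-0.04,"tz":0,"spin":0,"claw":0.85},{"tx":-0.02,"ty":-0.04,"tz":0,"spin":0,"claw":0.85},{"tx":0,"ty":0,"tz":0,"spin":0,"claw":0.85}]' 20; python3 -m pendant '[{"tx":-0.02,"ty":-0.04,"tz":0,"spin":0,"claw":0.85},{"tx":0,"ty":0,"tz":0,"spin":0,"claw":0.85}]' 20;python3 - <<'E'
from g import *
o=env.get_obs();d=o['tool_pos'][:2]-T(.02,.18);print(np.linalg.norm(d),np.degrees(np.arctan2(d[1],d[0])),o['force'],o['grip_width'])
im=cams.read_camera("side")[190:340,200:420,::-1];cv2.imwrite("pics/s8.png",cv2.resize(im,None,fx=3.5,fy=3.5,interpolation=cv2.INTER_CUBIC))
E
```

```text
time_s: 28.38
tool_pos: [0.5419, 0.07, 0.1307]
tool_rot: [179.4, 0.1, 135.1]
force: [12.5, 9.5, -3.4]
grip_width: 0.0251
grasp_force: 20.0
time_s: 28.62
tool_pos: [0.5418, 0.0699, 0.1308]
tool_rot: [179.3, 0.1, 135.2]
force: [14.6, 12.9, -5.3]
grip_width: 0.0248
grasp_force: 20.0
0.05015390670892735 -15.220280774856137 [14.5726495  12.94471615 -5.31499475] 0.024790526539186925
```

View pics/s8.png

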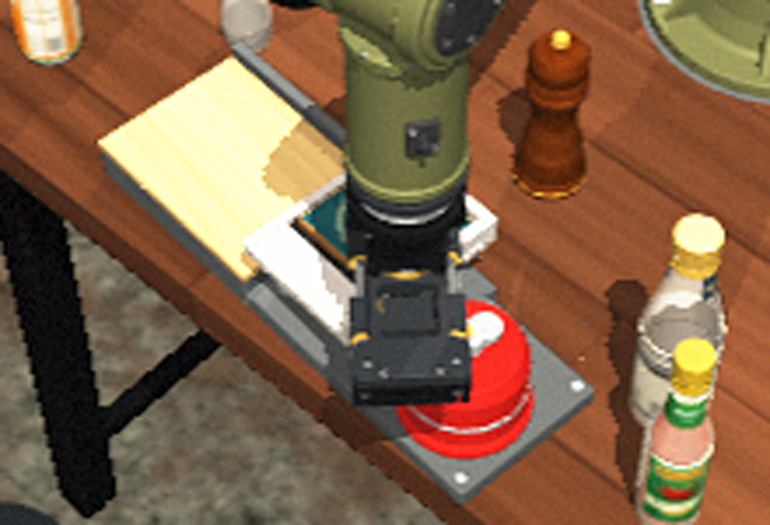

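The side view shows the tray raised with the coaster in it, and the bottles standing. The force rises without further motion, so the crank is at its stop. I'll release and lift.

```bash
python3 -m pendant '[{"tx":0,"ty":0,"tz":0,"spin":0,"claw":0.6},{"tx":0,"ty":0,"tz":0,"spin":0,"claw":0.3},{"tx":0,"ty":0.06,"tz":0,"spin":0,"claw":0.3},{"tx":0,"ty":0,"tz":0,"spin":0,"claw":0.3},{"tx":0,"ty":0,"tz":-0.3,"spin":0,"claw":0.3},{"tx":0,"ty":0,"tz":-0.6,"spin":0,"claw":0.3},{"tx":0,"ty":0,"tz":-0.6,"spin":0,"claw":0.3},{"tx":0,"ty":0,"tz":-0.7,"spin":0,"claw":0.3},{"tx":0,"ty":0,"tz":-0.7,"spin":0,"claw":0.3},{"tx":0,"ty":0,"tz":-0.5,"spin":0,"claw":0.3}]' 20;  python3 -m pendant '[{"tx":-0.3,"ty":0.3,"tz":0,"spin":0,"claw":0.3},{"tx":-0.5,"ty":0.5,"tz":0,"spin":0,"claw":0.3},{"tx":-0.5,"ty":0.5,"tz":0,"spin":0,"claw":0.3},{"tx":-0.3,"ty":0.3,"tz":-0.5,"spin":0,"claw":0.3},{"tx":0,"ty":0,"tz":0,"spin":0,"claw":0.3}]'; python3 - <<'E'
from g import *
a=cams.read_camera("top")[170:300,180:540,::-1];b=cams.read_camera("side")[150:350,190:430,::-1]
a=cv2.resize(a,(780,282),interpolation=cv2.INTER_CUBIC);b=cv2.resize(b,(372,310),interpolation=cv2.INTER_CUBIC)
c=np.zeros((595,780,3),np.uint8);c[:282]=a;c[284:594,:372]=b
w=cv2.resize(cams.read_camera("wrist")[:,:,::-1],(400,300));c[284:584,376:776]=w
cv2.imwrite("pics/f.png",c)
E
```

```text
time_s: 29.92
tool_pos: [0.5404, 0.064, 0.3027]
tool_rot: [179.9, 0.0, 134.9]
force: [-1.2, 0.1, -0.1]
grip_width: 0.0615
grasp_force: 0.0
time_s: 30.55
tool_pos: [0.6548, 0.0637, 0.3267]
tool_rot: [180.0, 0.2, 134.8]
force: [-0.7, -0.6, -0.0]
grip_width: 0.0603
grasp_force: 0.0
```

View pics/f.png

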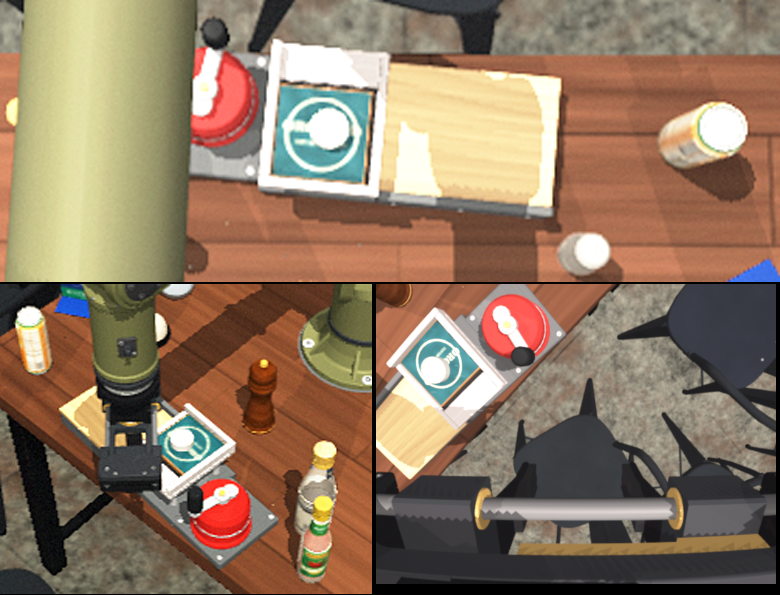

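The tray is up with the coaster flat in the pocket, tea light standing. The bottles, can and salt shaker are where they were, and the crank points opposite to its start, so it has gone two and a half turns. I'm handing in.

```bash
python3 -c "
from cell import env
print(env.sign_off())"
```

```text
the job is handed in; nothing more can be done
None
```

I handed the job in at about 31 s: the coaster is flat in the tray's pocket with its tea light standing, the crank is wound to its stop so the tray is up, the grip is released, and the bottles, can and salt shaker look undisturbed.

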